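# Tap out the dusting brush in the kettle

### The arm

A 7-joint arm with a two-finger parallel gripper is mounted at the origin on the work surface. World frame = base frame: x ahead of the robot, y to its left, z up, the work surface at z = 0. Lengths are in m, angles in rad, forces in N, time in s.
With the tool pointing down it reaches from about 0.425 to 0.825 m from the base axis. Payload 3.6 kg.
Tool frame: the origin (TCP) lies midway between the tips of the shut fingers; the grasp point (between the pads) lies 19 mm behind it; z points along the fingers, y is the direction in which the jaws open and shut (so a half turn about z gives the same grasp; the last joint's range is limited). The gripper opens to 93 mm and grips with 3 to 60 N. Pads are 15 mm wide; open, the fingers measure 128 mm over their backs; the gripper's body (75 mm by 188 mm) begins 65 mm behind the grasp point.
Start: joints at [1.278, 0.615, -0.013, 1.423, 0.008, 1.103, -0.04], TCP at [0.171, -0.627, 0.219] pointing down, gripper open.
Joint ranges: [-3.12, 3.12], [-0.3, 2.06], [-1.34, 1.32], [0.26, 2.42], [-1.36, 4.5], [0.01, 1.98], [-2.84, 2.84]. Speed limits (rad/s): [2.79, 2.79, 3.14, 3.14, 3.14, 3.14, 3.14].

### API

Orientations are given as a unit quaternion [x, y, z, w].
In Python, from cell import sense, cams, sign_off gives the robot as it stands. The module is installed in compiled form; this text tells all that it offers.
- The arm moves only by the tool move_arm, never from a script. Its arguments are lists of equal length, an entry for each row: "gripper": the closure, from -1 (fully open) to 1 (shut), so that 0 is half open; "translation": the shift along the world's x, y, z in cm, a list of three; "turn": the turn about the world's z in degrees. A call has 1 to 20 rows; each row is the pose to reach, as a shift and turn from the pose commanded when the call began; what a row does not reach only later rows make up. A row lasts 1/8 s, in which the tool goes at most 62.5 mm and 10.7 degrees, less where a joint would pass 70% of its speed; a pose out of reach is approached as far as the arm can. A call with a gripper value outside its range is refused whole. The fingers move at their own pace and stop on an object; "newtons" is the grip in N (left out, the last holds). Time passes only in rows, so rows that repeat a pose let the fingers close. It gives the time, the measured TCP pose, the force and the opening at its end, in the units of the state.
- sense(): the state, without advancing time (a new reading comes with each control period).
- cams.read_camera(name): name is "scene" or "top"; returns a dict with "image" (420x560x3 uint8, red, green, blue), "intrinsics" (3x3 intrinsics, pixels), "world_from_camera" (4x4, takes a point from camera to world coordinates). Camera axes: x right, y down, z forward; pixel columns grow to the right and rows downward; lengths in m; the calibration is good to about 2 mm. A picture is of the moment at which its call begins. There is no depth.
- sign_off(): hands the job in, once; it reports no verdict.
The state is a dict: "t": time; "joint_pos": joint angles; "dq": joint speeds; "effort": joint torques, N m; "ee_pos": TCP position; "ee_rot": TCP orientation; "ft_force": force on the tool from outside, world axes, zero at the start; "torque": the same for the moment, N m; "opening": finger opening in m.
Only numpy, scipy, OpenCV 4.12 (cv2) and the standard library are available. Lean on these libraries where they do the work, as an engineer would, in place of code of your own. Each camera call takes 0.05 s, during which the arm holds its last target.

### The job

Sanding of the window sash is done: tap the dust out of the cranked brush. Fold the kettle's bail handle right down to one side, then, with the brush held by its handle, dip it into the kettle until the bristle ends lightly touch the bottom, and lay it back in its wooden cradle with the head hanging down. Leave the bail folded down and the kettle standing where it is, and do not disturb the tin, the sanding block or the tape.

Things in the scene. Friction and masses are not known exactly. Their poses are not given: they have to be found in the camera images.
- cradle: Wooden brush cradle screwed to the bench: base 170 x 90 x 14 mm, two upright boards (12 mm thick, 46 wide) at x = -55 and +55 mm. Each has a notch open upward: flat floor 150 mm high, about 19 mm wide, sloping sides flaring to about 48 mm at 186 mm height. Origin: centre of the underside; z up; x along the line of the notches.
- brush: Rigid cranked brush, 130 g: wooden handle x -140 to +80 mm, 14 wide (y), 20 high (z); steel neck on to x = 115, then down to ferrule (20 x 34 mm) and dark bristle head (18 x 32). Origin on the handle axis at the balance point, best grip; x towards the head, z away from the bristles. Starts in both cradle notches, origin midway between boards, 160 mm up, head hanging beyond the cradle's +x end.
- bristle_tip (a point): Centre of the bristle ends, at x = 115, y = 0, z = -130 mm in the brush's frame (130 mm below the handle axis).
- kettle: Open round aluminium kettle (small pail), empty, loose on the bench, 0.6 kg: 95 mm high, outer radius 56 mm at the foot, 64 at the rim, wall 3 mm, bottom 4 mm thick. Two lugs at y = -68 and +68 mm carry the bail. Origin: centre of the underside; z up; y through the two lugs.
- kettle_in (a point): Centre of the kettle's inner floor, 4 mm above its underside.
- bail (a joint): Swing of the kettle's bail handle, rad: 0 straight up over the mouth, positive leaning to the kettle's +x side, negative to -x; stops at -1.57 and +1.57 (level, folded down). Pivot axis along the kettle's y, 83 mm above its underside, through its centre line. It stays where left; about 1 N at the top moves it; starts near upright.
- bail_top (a point): Middle of the bail's black grip tube (14 mm thick, 70 mm long, along the kettle's y), 90 mm from the pivot axis. The rest of the bail is a 6 mm steel wire arch, 158 mm wide overall.
- tin: Bystander: closed paint tin, 90 mm across, 110 mm high, 0.9 kg, standing loose. Origin: centre of the underside.
- sander: Bystander: loose cork hand sanding block on a dark rubber sole, 70 x 110 x 38 mm. Origin: centre of the underside.
- tape: Bystander: roll of paper tape lying flat, 100 mm across, 25 mm high. Origin: centre of the underside.
Things that resemble listed ones, but are neither listed nor needed, are in the scene too. Leave any blue or green look-alike of the cradle alone.

How it is judged:
By the outcome, as a careful person would: the job done as asked, in the order asked, and still so for the second after the job is handed in, with the robot touching nothing.
It also fails if it takes over 72 s, if anything falls off the work surface, if the arm or the gripper's body presses on something with over 40 N, if the wrist force passes 120 N, or if a joint passes its speed limit or range.

## Working session

There is one attempt and no reset: what is moved stays moved. The work goes in short steps, Python scripts to look and compute and a tool call to move; the robot and the scene stay as the last step left them, time stands still between calls to the robot, and variables do not carry over. Pictures are saved under pics/ and viewed, and the job is handed in when it is done.

Besides the shell and the picture viewer there is one more tool, called after ">>>" as name(argument=value, ...) on one line, values as JSON. move_arm: Moves the arm, as the interface text tells. Its arguments: {"type":"object","properties":{"gripper":{"type":"array","items":{"type":"number"}},"translation":{"type":"array","items":{"type":"array","items":{"type":"number"}}},"turn":{"type":"array","items":{"type":"number"}},"newtons":{"type":"number"}},"required":["gripper","translation","turn"]}

```bash
mkdir -p pics; cat > h.py <<'E'
import numpy as np, cv2
from cell import sense, cams, sign_off
def shot(n,tag):
    d=cams.read_camera(n); cv2.imwrite(f'pics/{n}_{tag}.png',d['image'][:,:,::-1]); 
    np.savez(f'pics/{n}_{tag}.npz',**d); return d
def load(n,tag): return dict(np.load(f'pics/{n}_{tag}.npz'))
def ray(d,u,v):
    K=d['intrinsics'];T=d['world_from_camera']
    r=T[:3,:3]@np.linalg.solve(K,[u,v,1.]); return T[:3,3],r/np.linalg.norm(r)
def onz(d,u,v,z):
    o,r=ray(d,u,v); return o+r*(z-o[2])/r[2]
def tri(d1,p1,d2,p2):
    o1,r1=ray(d1,*p1);o2,r2=ray(d2,*p2)
    s=np.linalg.lstsq(np.c_[r1,-r2],o2-o1,rcond=None)[0]
    a=o1+s[0]*r1;b=o2+s[1]*r2; return (a+b)/2,np.linalg.norm(a-b)
def proj(d,p):
    T=np.linalg.inv(d['world_from_camera']);c=T[:3,:3]@np.asarray(p)+T[:3,3];q=d['intrinsics']@c;return q[:2]/q[2]
E
python3 - <<'E'
from h import *
np.set_printoptions(precision=3,suppress=True)
for n in('scene','top'):
    d=shot(n,'0');print(d['intrinsics'],d['world_from_camera'])
print(sense())
E
```

```text
[[472.725   0.    277.101]
 [  0.    472.725 209.199]
 [  0.      0.      1.   ]] [[ 0.587  0.594 -0.55   1.25 ]
 [ 0.81  -0.418  0.411 -0.543]
 [ 0.015 -0.687 -0.727  1.031]
 [ 0.     0.     0.     1.   ]]
[[431.769   0.    277.63 ]
 [  0.    431.769 216.707]
 [  0.      0.      1.   ]] [[ 0.007 -0.996  0.09   0.442]
 [-1.    -0.005  0.016 -0.035]
 [-0.015 -0.09  -0.996  1.379]
 [ 0.     0.     0.     1.   ]]
{'t': 0.1, 'joint_pos': array([ 1.277,  0.616, -0.013,  1.425,  0.008,  1.103, -0.04 ]), 'dq': array([ 0.   , -0.002, -0.003, -0.005, -0.001, -0.001,  0.   ]), 'effort': array([  0.001, -46.004,   0.21 , -16.624,  -0.061,   0.017,   0.   ]), 'ee_pos': array([ 0.171, -0.626,  0.218]), 'ee_rot': array([ 0.991,  0.133, -0.   , -0.001]), 'ft_force': array([ 0.046, -0.407, -0.291]), 'torque': array([ 0.034, -0.008,  0.018]), 'opening': 0.09327096515990012}
```

View pics/scene_0.png

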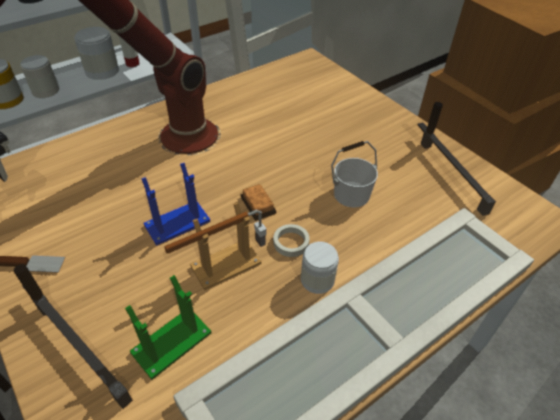

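View pics/top_0.png

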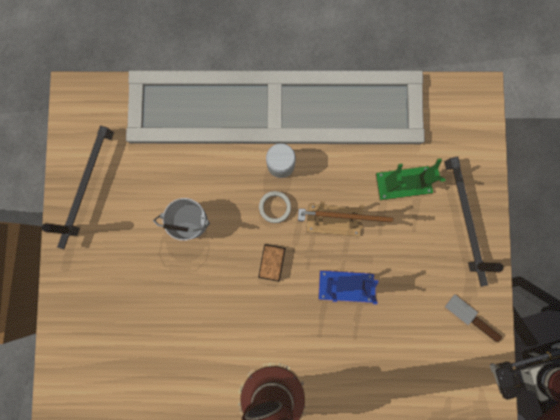

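```bash
python3 - <<'E'
import cv2,numpy as np
t=cv2.imread('pics/top_0.png');s=cv2.imread('pics/scene_0.png')
def c(im,x0,y0,x1,y1,k):return cv2.resize(im[y0:y1,x0:x1],None,fx=k,fy=k,interpolation=cv2.INTER_CUBIC)
cv2.imwrite('pics/c1.png',c(t,140,180,240,260,8))
cv2.imwrite('pics/c2.png',c(t,250,180,410,260,5))
cv2.imwrite('pics/c3.png',c(s,320,130,400,210,7))
cv2.imwrite('pics/c4.png',c(s,150,190,310,290,5))
E
```

```text
(no output)
```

View pics/c1.png

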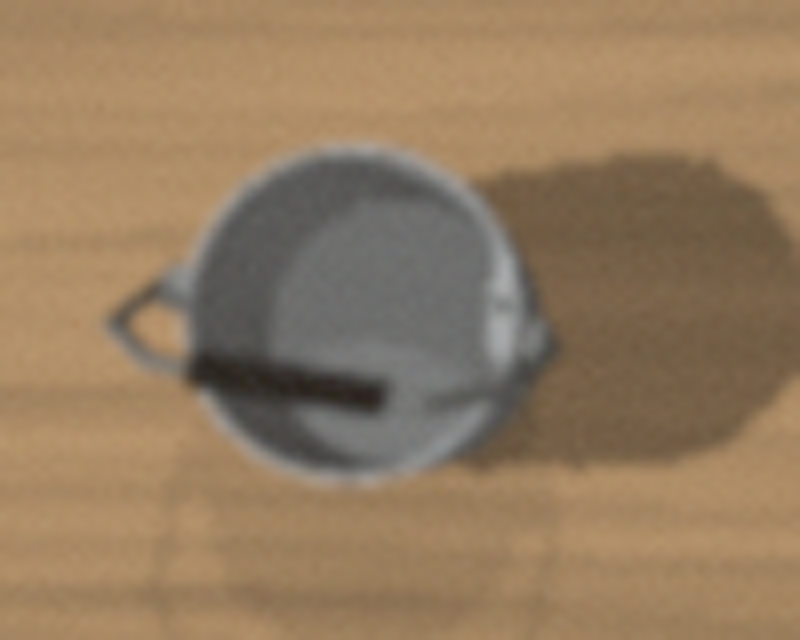

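View pics/c2.png

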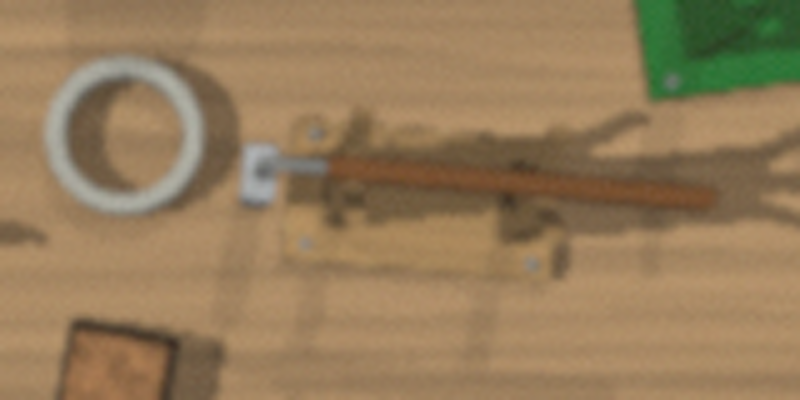

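View pics/c3.png

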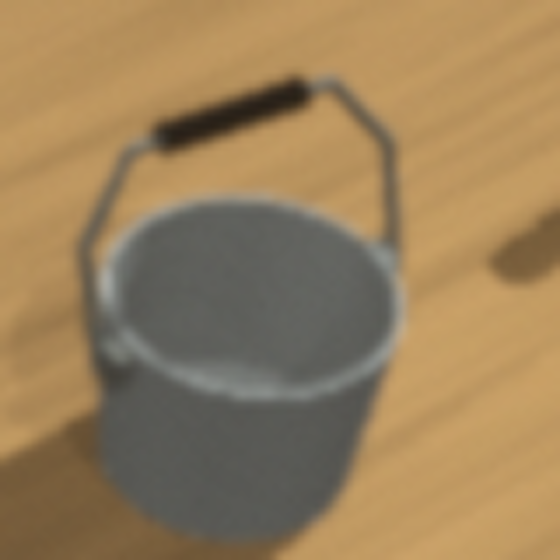

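View pics/c4.png

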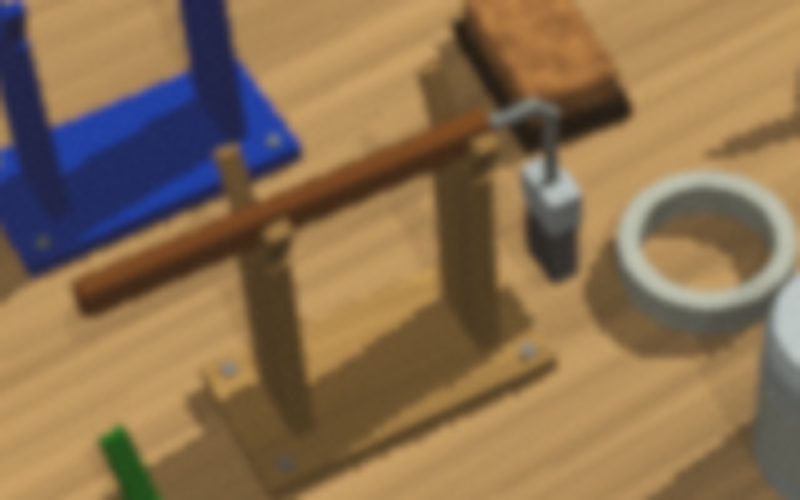

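```bash
python3 - <<'E'
from h import *
np.set_printoptions(precision=4,suppress=True)
t=load('top','0');s=load('scene','0')
T=lambda a,b,x0,y0,k:(x0+(a+.5)/k-.5,y0+(b+.5)/k-.5)
g1=T(287,382,140,180,8);g2=T(232,115,320,130,7)
print('grip',tri(t,g1,s,g2))
# rim: bright contours of kettle - use outer extents
print('rim top',onz(t,*T(356,316,140,180,8),.095), [onz(t,*T(*p,140,180,8),.095) for p in((188,316),(525,316),(356,145),(356,487))])
sc=[T(*p,320,130,7) for p in((100,300),(403,300),(250,192),(250,398))]
print('rim scene',[onz(s,*p,.095) for p in sc])
print('lugs',onz(t,*T(175,285,140,180,8),.083),onz(t,*T(540,338,140,180,8),.083))
for nm,z in((((330,166),.17)),((716,197),.17)):
    print('handle',onz(t,*T(*nm,250,180,5),z))
print('ferr top',onz(t,*T(260,157,250,180,5),.14))
# scene handle ends: top edge center
print('h scene',onz(s,*T(488,117,150,190,5),.165),onz(s,*T(85,293,150,190,5),.16))
print('base ctr corners',[onz(t,*T(*p,250,180,5),.014) for p in((315,132),(305,243),(531,264))])
for n,(u,v,z) in dict(tape=(275,207,.025),tin=(281,159,.11),sander=(272,262,.038)).items(): print(n,onz(t,u,v,z))
E
```

```text
grip (array([0.5191, 0.2713, 0.1683]), np.float64(0.0005685203345869845))
rim top [0.5488 0.2649 0.095 ] [array([0.5485, 0.3281, 0.095 ]), array([0.5492, 0.2015, 0.095 ]), array([0.6133, 0.2666, 0.095 ]), array([0.4849, 0.2632, 0.095 ])]
rim scene [array([0.5166, 0.2114, 0.095 ]), array([0.5901, 0.3164, 0.095 ]), array([0.5009, 0.3109, 0.095 ]), array([0.5973, 0.2228, 0.095 ])]
lugs [0.5612 0.3368 0.083 ] [0.5419 0.1978 0.083 ]
handle [ 0.5623 -0.1232  0.17  ]
handle [ 0.546 -0.339  0.17 ]
ferr top [ 0.5703 -0.085   0.14  ]
h scene [ 0.5617 -0.1214  0.165 ] [ 0.5432 -0.3352  0.16  ]
base ctr corners [array([ 0.5995, -0.125 ,  0.014 ]), array([ 0.5288, -0.1186,  0.014 ]), array([ 0.5164, -0.2611,  0.014 ])]
tape [ 0.5945 -0.0057  0.025 ]
tin [ 0.7292 -0.0244  0.11  ]
sander [0.4219 0.002  0.038 ]
```

>>> move_arm(gripper=[1,1,1,1,1,1,1,1,1,1,1,1,1,1,1,1,1,1,1,1], translation=[[4.5,3,2],[9,6,4],[14,9,6],[18.5,12,8],[23,15,8],[28,18,8],[30,23,8],[32,28,8],[34,33,8],[36,38,8],[38,43,8],[39,48,8],[40,53,8],[40.1,58,8],[40.1,63,8],[40.1,69,8],[40.1,75,8],[40.1,81,8],[40.1,86,7],[40.1,88.9,6.2]], turn=[7,14,21,28,35,42,49,56,63,70,70,70,70,70,70,70,70,70,70,70], newtons=30)

```text
t: 2.6
ee_pos: [0.5709, 0.2655, 0.2797]
ee_rot: [0.734, 0.679, -0.0, -0.001]
ft_force: [-0.1, -0.0, -0.3]
opening: -0.0
```

```bash
python3 - <<'E'
from h import *
for n in('scene','top'):shot(n,'1')
t=cv2.imread('pics/top_1.png');s=cv2.imread('pics/scene_1.png')
def c(im,x0,y0,x1,y1,k):return cv2.resize(im[y0:y1,x0:x1],None,fx=k,fy=k,interpolation=cv2.INTER_CUBIC)
cv2.imwrite('pics/c5.png',np.hstack([c(t,130,160,240,270,3.6),c(s,310,100,420,210,3.6)]))
st=sense();print(st['t'],st['ee_pos'],st['ft_force'],st['opening'],st['joint_pos'])
E
```

```text
2.7 [0.56983295 0.2664327  0.27880472] [0.46879381 0.27032225 0.21512719] -3.427339444536735e-05 [-0.21823494  0.5683621  -0.44318716  1.38453257  0.24205643  1.24565267
 -0.75287504]
```

View pics/c5.png

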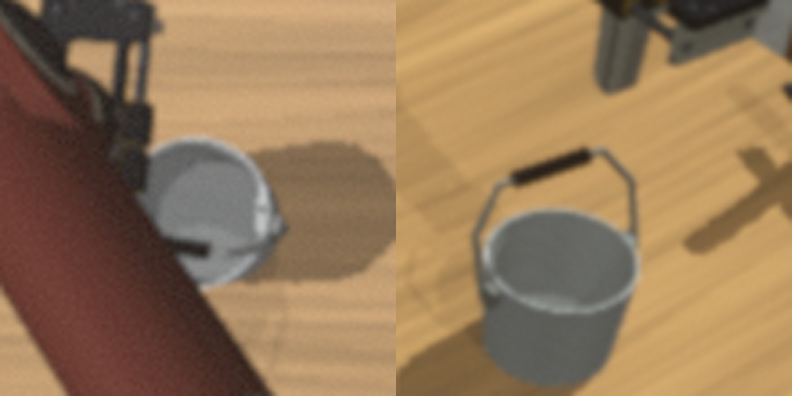

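>>> move_arm(gripper=[1,1,1,1,1,1,1,1,1,1,1,1], translation=[[0,0,-5],[0,0,-10],[0,0,-13],[-1.2,0.1,-13],[-2.4,0.2,-13],[-3.6,0.3,-13],[-4.8,0.5,-13.3],[-6,0.6,-14.2],[-7,0.7,-15.2],[-7.5,0.8,-15.8],[-7.5,0.8,-15.8],[-7.5,0.8,-15.8]], turn=[0,0,0,0,0,0,0,0,0,0,0,0])

```text
t: 4.2
ee_pos: [0.4976, 0.27, 0.1227]
ee_rot: [0.736, 0.677, -0.0, 0.0]
ft_force: [-0.7, -0.4, 0.3]
opening: 0.0004
```

```bash
python3 - <<'E'
from h import *
for n in('scene','top'):shot(n,'2')
t=cv2.imread('pics/top_2.png');s=cv2.imread('pics/scene_2.png')
def c(im,x0,y0,x1,y1,k):return cv2.resize(im[y0:y1,x0:x1],None,fx=k,fy=k,interpolation=cv2.INTER_CUBIC)
cv2.imwrite('pics/c6.png',np.hstack([c(t,130,160,240,270,3.6),c(s,310,100,420,210,3.6)]))
st=sense();print(st['t'],st['ee_pos'],st['ft_force'],st['opening'])
E
```

```text
4.3 [0.49770363 0.26993585 0.12275264] [ 0.04208612 -0.22033697 -0.37362008] 0.0006676192558420651
```

View pics/c6.png

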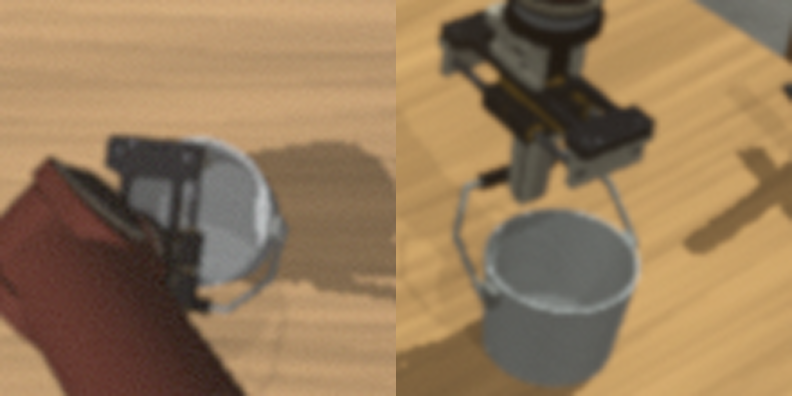

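>>> move_arm(gripper=[1,1,1,1,1,1,1,1,1,1,1,1,1], translation=[[1,-0.1,0],[1,-0.1,3],[-1,0.1,3.5],[-3,0.5,3.5],[-3.4,0.5,3],[-3.4,0.5,2],[-3.4,0.5,1],[-3.5,0.5,0],[-3.6,0.5,-1],[-3.6,0.5,-1.8],[-3.7,0.5,-2.4],[-3.7,0.5,-2.8],[-3.7,0.5,-2.8]], turn=[0,0,0,0,0,0,0,0,0,0,0,0,0])

```text
t: 5.92
ee_pos: [0.4573, 0.2742, 0.0925]
ee_rot: [0.735, 0.678, -0.004, -0.001]
ft_force: [-4.6, -0.4, 0.1]
opening: 0.0004
```

```bash
python3 - <<'E'
from h import *
for n in('scene','top'):shot(n,'3')
t=cv2.imread('pics/top_3.png');s=cv2.imread('pics/scene_3.png')
def c(im,x0,y0,x1,y1,k):return cv2.resize(im[y0:y1,x0:x1],None,fx=k,fy=k,interpolation=cv2.INTER_CUBIC)
cv2.imwrite('pics/c7.png',np.hstack([c(t,130,160,240,270,3.6),c(s,310,100,420,210,3.6)]))
st=sense();print(st['t'],st['ee_pos'],st['ft_force'],st['opening'])
E
```

```text
6.025 [0.45919003 0.2745585  0.09337654] [-0.89133806 -0.71224167  0.21668614] 0.000539881326502275
```

View pics/c7.png

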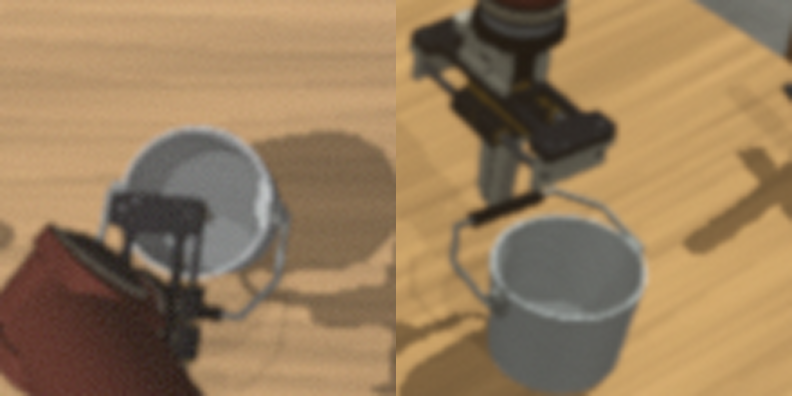

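>>> move_arm(gripper=[1,1,1,1,1,1,1,1], translation=[[-1,0,0],[-2,0,0],[-2,0,5],[-2,-4,10],[-2,-10,12],[-2,-16,12],[-2,-22,12],[-2,-22,12]], turn=[0,0,0,0,0,0,0,0])

```text
t: 7.02
ee_pos: [0.4403, 0.049, 0.2147]
ee_rot: [0.739, 0.673, -0.001, 0.002]
ft_force: [-0.5, 0.6, 0.2]
opening: 0.0005
```

```bash
python3 - <<'E'
from h import *
for n in('scene','top'):shot(n,'4')
t=cv2.imread('pics/top_4.png');s=cv2.imread('pics/scene_4.png')
t0=cv2.imread('pics/top_0.png');s0=cv2.imread('pics/scene_0.png')
def c(im,x0,y0,x1,y1,k):return cv2.resize(im[y0:y1,x0:x1],None,fx=k,fy=k,interpolation=cv2.INTER_CUBIC)
cv2.imwrite('pics/c8.png',np.hstack([c(t,140,180,240,260,5),c(s,320,130,380,210,5)]))
cv2.imwrite('pics/c9.png',np.hstack([c(t0,140,180,240,260,5),c(s0,320,130,380,210,5)]))
st=sense();print(st['t'],st['ee_pos'],st['ft_force'],st['opening'])
E
```

```text
7.125 [0.44054362 0.0549102  0.2149889 ] [0.41600672 0.13258838 0.71914438] 0.0002882203022420666
```

View pics/c8.png

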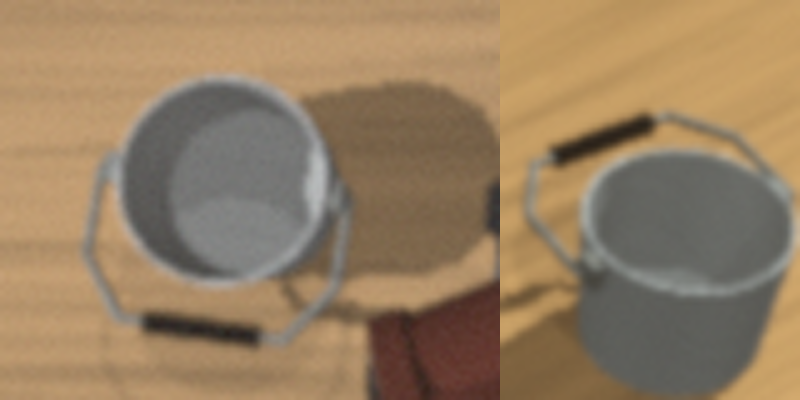

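View pics/c9.png

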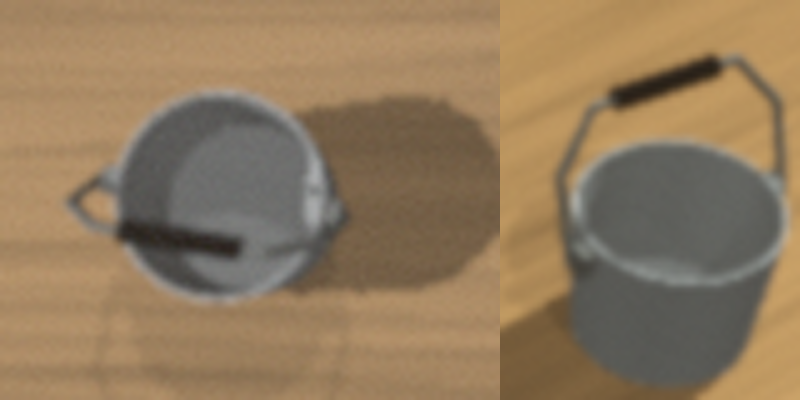

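```bash
python3 - <<'E'
from h import *
np.set_printoptions(precision=4,suppress=True)
t=load('top','4');s=load('scene','4')
T=lambda a,b,x0,y0,k:(x0+(a+.5)/k-.5,y0+(b+.5)/k-.5)
print('grip',tri(t,T(203,331,140,180,5),s,T(604-500,138,320,130,5)))
print('rim',[onz(t,*T(*p,140,180,5),.095) for p in((118,180),(330,180),(220,75),(220,286))])
print('lugs',onz(t,*T(110,168,140,180,5),.083),onz(t,*T(342,205,140,180,5),.083))
# wide comparison by phase correlation of kettle patch incl. rim top
a=cv2.cvtColor(load('top','0')['image'],cv2.COLOR_RGB2GRAY);b=cv2.cvtColor(t['image'],cv2.COLOR_RGB2GRAY)
tpl=a[196:222,166:205]; r=cv2.matchTemplate(b[180:250,140:230],tpl,cv2.TM_CCOEFF_NORMED);print(cv2.minMaxLoc(r),'orig (26,16)')
a=cv2.cvtColor(load('scene','0')['image'],cv2.COLOR_RGB2GRAY);b=cv2.cvtColor(s['image'],cv2.COLOR_RGB2GRAY)
tpl=a[172:206,330:380]; r=cv2.matchTemplate(b[150:230,310:400],tpl,cv2.TM_CCOEFF_NORMED);print(cv2.minMaxLoc(r),'orig (20,22)')
E
```

```text
grip (array([0.4698, 0.277 , 0.0888]), np.float64(0.002722976619141779))
rim [array([0.5589, 0.328 , 0.095 ]), array([0.5596, 0.2005, 0.095 ]), array([0.6227, 0.2683, 0.095 ]), array([0.4957, 0.2649, 0.095 ])]
lugs [0.5672 0.3365 0.083 ] [0.5456 0.1951 0.083 ]
(-0.35192036628723145, 0.9739443063735962, (35, 20), (26, 13)) orig (26,16)
(-0.2751680314540863, 0.9734951257705688, (0, 0), (22, 24)) orig (20,22)
```

>>> move_arm(gripper=[1,1,1,1,1,1,1,1,1,1,1,1], translation=[[0.5,6,0],[1,12,0],[2,18,0],[2.9,22.2,-2],[2.9,22.2,-6],[2.9,22.2,-9],[2.9,22.2,-10.5],[2.9,22.2,-11.4],[2.9,22.2,-11.8],[2.9,22.2,-12.1],[2.9,22.2,-12.4],[2.9,22.2,-12.4]], turn=[0,0,0,0,0,0,0,0,0,0,0,0])

```text
t: 8.62
ee_pos: [0.4696, 0.277, 0.0909]
ee_rot: [0.736, 0.677, 0.0, 0.0]
ft_force: [-0.4, 0.2, 0.0]
opening: 0.0002
```

```bash
python3 - <<'E'
from h import *
for n in('scene','top'):shot(n,'5')
t=cv2.imread('pics/top_5.png');s=cv2.imread('pics/scene_5.png')
def c(im,x0,y0,x1,y1,k):return cv2.resize(im[y0:y1,x0:x1],None,fx=k,fy=k,interpolation=cv2.INTER_CUBIC)
cv2.imwrite('pics/c10.png',np.hstack([c(t,140,180,240,260,5),c(s,320,130,380,210,5)]))
st=sense();print(st['t'],st['ee_pos'],st['ft_force'],st['opening'])
E
```

```text
8.725 [0.46956377 0.27695266 0.09084721] [-0.7380761   0.46620828 -1.03336769] 0.00021692996252799327
```

View pics/c10.png

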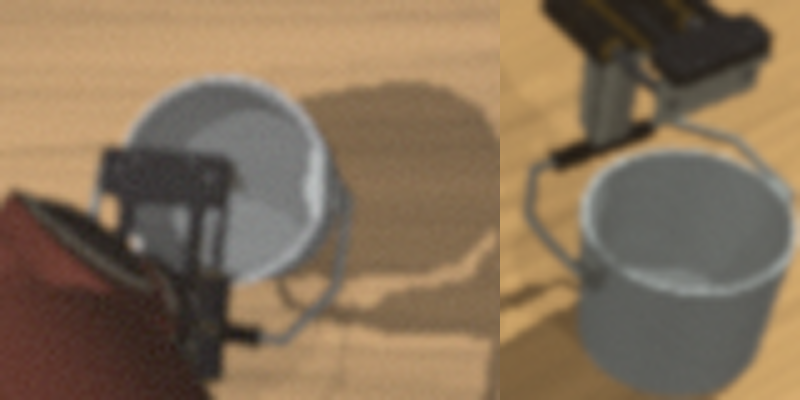

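>>> move_arm(gripper=[1,1,1], translation=[[0,0,-0.2],[0,0,-0.3],[0,0,-0.3]], turn=[0,0,0])

```text
t: 9.1
ee_pos: [0.4695, 0.2772, 0.0898]
ee_rot: [0.736, 0.677, 0.0, 0.001]
ft_force: [-2.8, -2.4, 13.7]
opening: 0.0008
```

```bash
python3 - <<'E'
from h import *
for i in range(3):
    shot('scene','6');st=sense();print(st['t'],st['ee_pos'],st['ft_force'])
E
```

```text
9.15 [0.4695481  0.27718154 0.08980168] [-2.8694603  -2.11986009 13.1747396 ]
9.2 [0.46954679 0.27713869 0.08982395] [-2.34825192 -2.69613063 13.60112098]
9.25 [0.46954294 0.27715642 0.08981249] [-2.64529881 -2.16147061 14.17921351]
```

>>> move_arm(gripper=[1,1,1,1,1,1,1,1,1,1,1], translation=[[0,0,1],[0,0,4],[1,0,8],[5.5,-0.3,8],[11,-0.7,8],[16.5,-1,8],[20,-1.2,6],[20,-1.2,1],[20,-1.2,-3],[20,-1.2,-4.5],[20,-1.2,-4.5]], turn=[0,0,0,0,0,0,0,0,0,0,0])

```text
t: 10.62
ee_pos: [0.6691, 0.265, 0.0421]
ee_rot: [0.736, 0.677, -0.001, -0.0]
ft_force: [-0.4, 0.5, -0.4]
opening: 0.0006
```

```bash
python3 - <<'E'
from h import *
for n in('scene','top'):shot(n,'7')
t=cv2.imread('pics/top_7.png');s=cv2.imread('pics/scene_7.png')
def c(im,x0,y0,x1,y1,k):return cv2.resize(im[y0:y1,x0:x1],None,fx=k,fy=k,interpolation=cv2.INTER_CUBIC)
cv2.imwrite('pics/c11.png',np.hstack([c(t,140,160,240,260,4),c(s,310,130,410,230,4)]))
st=sense();print(st['t'],st['ee_pos'],st['ft_force'],st['opening'])
E
```

```text
10.725 [0.67063317 0.2658794  0.04473144] [0.46051528 0.4757903  0.37474346] 0.0004635772193744413
```

View pics/c11.png

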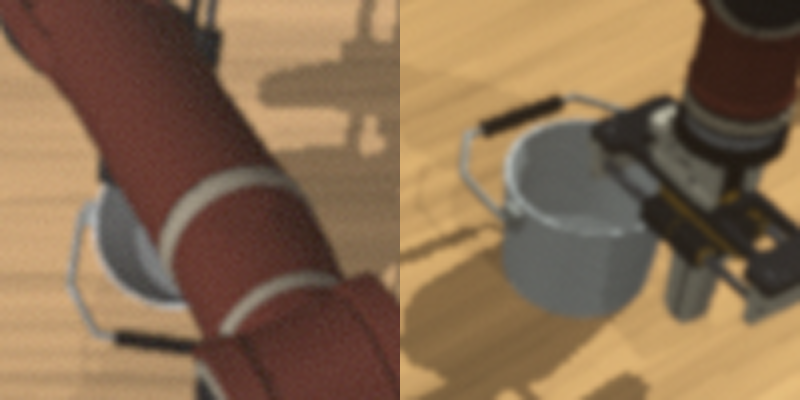

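>>> move_arm(gripper=[1,1,1,1,1,1], translation=[[-1,0,0],[-2,0,0],[-3,0,0],[-3.6,0,0],[-4,0,0],[-4,0,0]], turn=[0,0,0,0,0,0])

```text
t: 11.48
ee_pos: [0.6324, 0.2653, 0.0443]
ee_rot: [0.736, 0.677, 0.003, 0.002]
ft_force: [5.8, -0.3, 0.8]
opening: 0.0004
```

```bash
cat > km.py <<'E'
from h import *
import sys
def km(tag):
    # kettle shift in scene px vs the start, using lower-left body + lug edge; world shift on z=.05
    a=load('scene','0');b=load('scene',tag)
    A=cv2.cvtColor(a['image'],cv2.COLOR_RGB2GRAY);B=cv2.cvtColor(b['image'],cv2.COLOR_RGB2GRAY)
    tpl=A[176:206,328:352]; r=cv2.matchTemplate(B[160:225,312:370],tpl,cv2.TM_CCOEFF_NORMED)
    _,v,_,(x,y)=cv2.minMaxLoc(r)
    def sub(m,c,p): return c+0.5*(m-p)/(m-2*r[y,x]+p)
    sx=x+.5*(r[y,x-1]-r[y,x+1])/(r[y,x-1]-2*r[y,x]+r[y,x+1]);sy=y+.5*(r[y-1,x]-r[y+1,x])/(r[y-1,x]-2*r[y,x]+r[y+1,x])
    dx,dy=sx-16,sy-16
    return v,(dx,dy),onz(a,340+dx,190+dy,.05)-onz(a,340,190,.05)
if __name__=='__main__':
    for g in sys.argv[1:]: print(g,km(g))
E
python3 - <<'E'
from h import *
shot('scene','8');st=sense();print(st['t'],st['ee_pos'],st['ft_force'])
E
python3 km.py 1 4 7 8
```

```text
11.525 [0.63242758 0.26530374 0.04415616] [5.90008656 0.61535251 1.49136913]
1 (0.9985836744308472, (np.float32(-0.028276443), np.float32(-0.0042333603)), array([-6.21646748e-05, -5.72363163e-05,  0.00000000e+00]))
4 (0.9011456370353699, (np.float32(1.7121506), np.float32(2.0116692)), array([ 0.00938827, -0.00147927,  0.        ]))
7 (0.8525016903877258, (np.float32(1.6199894), np.float32(2.192667)), array([ 0.00980863, -0.00221089,  0.        ]))
8 (0.7978987097740173, (np.float32(0.42827225), np.float32(0.90696716)), array([ 0.00365382, -0.00150685,  0.        ]))
```

>>> move_arm(gripper=[1,1,1,1,1,1,1,1,1,1,1], translation=[[-0.2,0,0],[-0.3,0,0],[-0.3,0,0],[1,0,0],[3,0,0],[4,0,5],[4,0,11],[2,-5,16],[0,-11,16],[-2,-17,16],[-3,-22,16]], turn=[0,0,0,0,0,0,0,0,0,0,0])

```text
t: 12.9
ee_pos: [0.5973, 0.0435, 0.2027]
ee_rot: [0.735, 0.678, -0.001, -0.0]
ft_force: [-0.1, 0.1, -0.1]
opening: 0.0004
```

```bash
python3 - <<'E'
from h import *
for n in('scene','top'):shot(n,'9')
t=cv2.imread('pics/top_9.png');s=cv2.imread('pics/scene_9.png')
def c(im,x0,y0,x1,y1,k):return cv2.resize(im[y0:y1,x0:x1],None,fx=k,fy=k,interpolation=cv2.INTER_CUBIC)
cv2.imwrite('pics/c12.png',np.hstack([c(t,140,180,240,260,5),c(s,320,130,380,210,5)]))
st=sense();print(st['t'],st['ee_pos'],st['ft_force'],st['opening'])
E
python3 km.py 9
```

```text
13.0 [0.59738109 0.03403376 0.20187649] [ 0.43211495  0.159433   -0.24671668] 0.0008411057798331644
9 (0.7953342199325562, (np.float32(-0.030436516), np.float32(0.71359444)), array([ 0.0022466 , -0.00208273,  0.        ]))
```

View pics/c12.png

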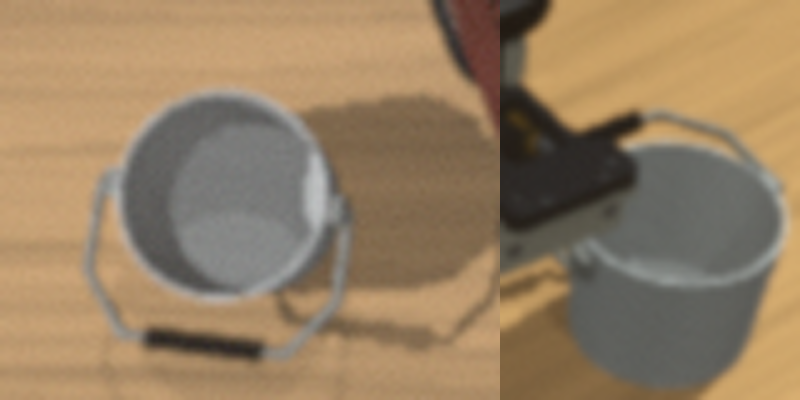

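View pics/top_9.png

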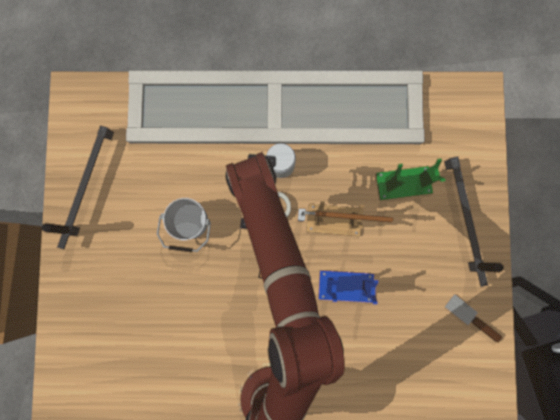

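>>> move_arm(gripper=[0,-1,-1,-1,-1,-1,-1,-1], translation=[[-1,-4,4],[-2,-9,6],[-3,-14,6],[-4,-20,6],[-4.2,-24,6],[-4.2,-24,5],[-4.2,-24,5],[-4.2,-24,5]], turn=[0,0,0,0,0,0,0,0], newtons=30)

```text
t: 14.0
ee_pos: [0.5577, -0.1922, 0.2527]
ee_rot: [0.734, 0.679, 0.0, -0.001]
ft_force: [-0.3, 0.2, 1.1]
opening: 0.0759
```

```bash
python3 - <<'E'
from h import *
for n in('scene','top'):shot(n,'10')
st=sense();print(st['t'],st['ee_pos'],st['ee_rot'],st['ft_force'],st['opening'])
E
```

```text
14.1 [ 0.55785403 -0.1930061   0.25300969] [ 7.34537517e-01  6.78567972e-01  3.68838267e-04 -8.95925990e-05] [-0.60117494 -0.02337718 -0.10236744] 0.08411811068189343
```

View pics/scene_10.png

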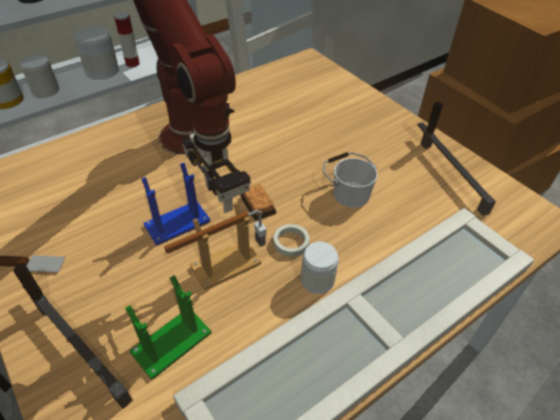

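>>> move_arm(gripper=[-1,-1,-1,-1,-1,-1,-1,-1], translation=[[-0.2,-0.7,-1],[-0.2,-0.7,-3],[-0.2,-0.7,-6],[-0.2,-0.7,-9],[-0.2,-0.7,-10.5],[-0.2,-0.7,-11.2],[-0.2,-0.7,-11.2],[-0.2,-0.7,-11.2]], turn=[0,0,0,0,0,0,0,0])

```text
t: 15.1
ee_pos: [0.5561, -0.2021, 0.1417]
ee_rot: [0.736, 0.677, 0.001, 0.001]
ft_force: [0.4, 0.0, -0.5]
opening: 0.0927
```

```bash
python3 - <<'E'
from h import *
for n in('scene','top'):shot(n,'11')
t=cv2.imread('pics/top_11.png');s=cv2.imread('pics/scene_11.png')
def c(im,x0,y0,x1,y1,k):return cv2.resize(im[y0:y1,x0:x1],None,fx=k,fy=k,interpolation=cv2.INTER_CUBIC)
cv2.imwrite('pics/c13.png',np.hstack([c(t,280,170,400,260,3.3),c(s,150,170,270,290,3.3)[:297]]))
st=sense();print(st['t'],st['ee_pos'],st['ee_rot'],st['ft_force'],st['opening'])
E
```

```text
15.2 [ 0.55600656 -0.20209321  0.14160634] [7.35596611e-01 6.77419166e-01 4.74845150e-04 8.20886178e-04] [-0.48106347 -0.75871103  0.30536492] 0.09315966824498263
```

View pics/c13.png

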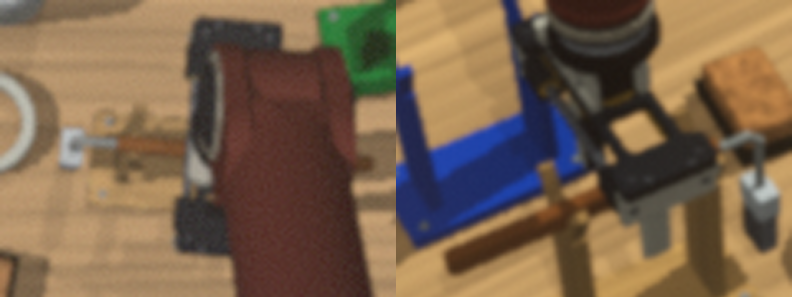

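Fingers straddle the handle; close.

>>> move_arm(gripper=[1,1,1,1,1,1,1,1], translation=[[0,0,0],[0,0,0],[0,0,0],[0,0,0],[0,0,0],[0,0,0],[0,0,0],[0,0,0]], turn=[0,0,0,0,0,0,0,0], newtons=40)

```text
t: 16.2
ee_pos: [0.5554, -0.202, 0.1406]
ee_rot: [0.736, 0.677, 0.0, -0.0]
ft_force: [-0.8, -0.4, 0.7]
opening: 0.0174
```

```bash
python3 - <<'E'
from h import *
st=sense();print(st['t'],st['ee_pos'],st['ee_rot'],st['ft_force'],st['opening'])
E
```

```text
16.2 [ 0.55541084 -0.20196325  0.14064154] [ 7.35563891e-01  6.77455357e-01  4.73813738e-06 -1.95370833e-05] [-0.83891079 -0.37405143  0.65841894] 0.017373965884551798
```

>>> move_arm(gripper=[1,1,1,1,1,1,1,1,1], translation=[[0,0,0],[0,0,0],[0,0,1],[0,0,3],[0,0,6],[0,0,9],[0,0,12],[0,0,12],[0,0,12]], turn=[0,0,0,0,0,0,0,0,0], newtons=40)

```text
t: 17.32
ee_pos: [0.5545, -0.2019, 0.2595]
ee_rot: [0.736, 0.677, -0.001, -0.001]
ft_force: [-0.0, 0.0, -1.3]
opening: 0.0134
```

```bash
python3 - <<'E'
from h import *
np.set_printoptions(precision=4,suppress=True)
for n in('scene','top'):d=shot(n,'12')
t=cv2.imread('pics/top_12.png');s=cv2.imread('pics/scene_12.png')
def c(im,x0,y0,x1,y1,k):return cv2.resize(im[y0:y1,x0:x1],None,fx=k,fy=k,interpolation=cv2.INTER_CUBIC)
cv2.imwrite('pics/c14.png',np.hstack([c(t,280,170,400,260,3.3),c(s,150,130,270,250,3.3)[:297]]))
st=sense();print(st['t'],st['ee_pos'],st['ee_rot'],st['ft_force'],st['opening'])
E
```

```text
17.425 [ 0.5543 -0.2019  0.2589] [ 0.7355  0.6775 -0.0009 -0.0015] [ 0.3878  0.0645 -1.1598] 0.01377859641322433
```

View pics/c14.png

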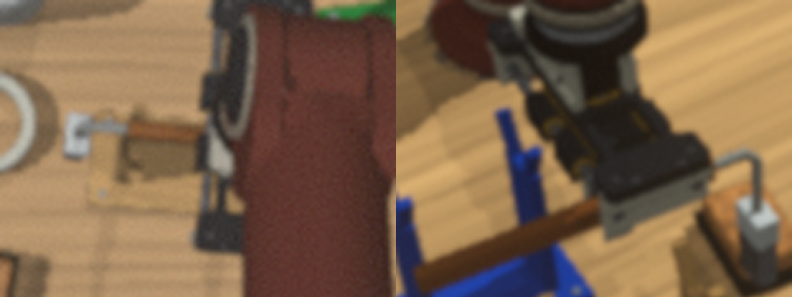

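>>> move_arm(gripper=[1,1,1,1,1,1,1,1,1,1,1,1,1], translation=[[0,1.5,0],[0,4.5,0],[0,8.5,0],[-0.3,13,0],[-0.6,17.5,0],[-0.9,22,0],[-1.2,26.5,0],[-1.5,30.5,0],[-1.5,33.5,0],[-1.5,34.7,0],[-1.5,35,0],[-1.5,35,0],[-1.5,35,0]], turn=[0,0,0,0,0,0,0,0,0,0,0,0,0], newtons=40)

```text
t: 19.05
ee_pos: [0.5407, 0.1463, 0.2605]
ee_rot: [0.736, 0.676, -0.0, 0.0]
ft_force: [0.2, 0.0, -0.8]
opening: 0.0137
```

```bash
python3 - <<'E'
from h import *
np.set_printoptions(precision=4,suppress=True)
for n in('scene','top'):d=shot(n,'13')
t=cv2.imread('pics/top_13.png');s=cv2.imread('pics/scene_13.png')
def c(im,x0,y0,x1,y1,k):return cv2.resize(im[y0:y1,x0:x1],None,fx=k,fy=k,interpolation=cv2.INTER_CUBIC)
cv2.imwrite('pics/c15.png',np.hstack([c(t,140,170,240,270,4),c(s,290,100,390,200,4)]))
st=sense();print(st['t'],st['ee_pos'],st['ee_rot'],st['ft_force'],st['opening'])
E
```

```text
19.15 [0.5406 0.1468 0.2606] [ 0.7363  0.6767 -0.0002  0.0001] [ 0.4455  1.0107 -1.4875] 0.013397790408913342
```

View pics/c15.png

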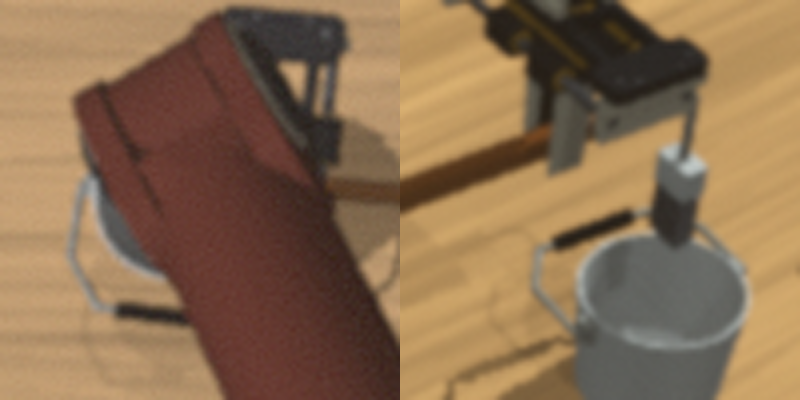

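```bash
python3 - <<'E'
from h import *
d=load('scene','13');print(onz(d,358.3,160.0,.150),proj(d,[.55,.264,.15]),proj(d,[.55,.264,.216]))
E
python3 km.py 13
```

```text
[0.55960318 0.25882661 0.15      ] [357.35369944 157.5262032 ] [360.64084008 139.26029629]
13 (0.85885089635849, (np.float32(-0.1364708), np.float32(0.22129059)), array([ 0.00047955, -0.00095689,  0.        ]))
```

>>> move_arm(gripper=[1,1,1,1,1,1,1,1,1,1], translation=[[0,0,-1],[0,0,-4],[0,0,-7],[0,0,-10],[0,0,-12],[0,0,-13],[0,0,-13.6],[0,0,-14.1],[0,0,-14.2],[0,0,-14.2]], turn=[0,0,0,0,0,0,0,0,0,0])

```text
t: 20.4
ee_pos: [0.5407, 0.1481, 0.119]
ee_rot: [0.736, 0.677, 0.0, 0.0]
ft_force: [-0.2, 0.1, -2.0]
opening: 0.0134
```

```bash
python3 - <<'E'
from h import *
np.set_printoptions(precision=4,suppress=True)
st=sense();print(st['t'],st['ee_pos'],st['ee_rot'],st['ft_force'],st['torque'])
E
```

```text
20.4 [0.5407 0.1481 0.119 ] [0.7356 0.6774 0.0004 0.0002] [-0.1661  0.1256 -1.9543] [-0.0695 -0.1293 -0.0222]
```

>>> move_arm(gripper=[1,1,1,1], translation=[[0,0,-0.1],[0,0,-0.2],[0,0,-0.3],[0,0,-0.3]], turn=[0,0,0,0])

```text
t: 20.9
ee_pos: [0.5403, 0.148, 0.1156]
ee_rot: [0.736, 0.677, -0.0, -0.0]
ft_force: [-0.2, -0.8, -1.8]
opening: 0.0136
```

```bash
python3 - <<'E'
from h import *
np.set_printoptions(precision=4,suppress=True)
st=sense();print(st['t'],st['ee_pos'],st['ft_force'],st['torque'])
E
```

```text
20.9 [0.5403 0.148  0.1156] [-0.2322 -0.751  -1.8016] [-0.0853 -0.1024  0.0154]
```

>>> move_arm(gripper=[1,1,1], translation=[[0,0,-0.1],[0,0,-0.1],[0,0,-0.1]], turn=[0,0,0])

```text
t: 21.28
ee_pos: [0.5404, 0.1481, 0.1147]
ee_rot: [0.736, 0.677, 0.0, -0.0]
ft_force: [1.1, -0.2, -0.9]
opening: 0.0135
```

```bash
python3 - <<'E'
from h import *
np.set_printoptions(precision=4,suppress=True)
for n in('scene','top'):d=shot(n,'14')
t=cv2.imread('pics/top_14.png');s=cv2.imread('pics/scene_14.png')
def c(im,x0,y0,x1,y1,k):return cv2.resize(im[y0:y1,x0:x1],None,fx=k,fy=k,interpolation=cv2.INTER_CUBIC)
cv2.imwrite('pics/c16.png',np.hstack([c(t,140,170,240,270,4),c(s,310,120,410,220,4)]))
st=sense();print(st['t'],st['ee_pos'],st['ft_force'],st['torque'])
E
```

```text
21.375 [0.5404 0.1481 0.1146] [ 0.3643  0.8296 -2.3016] [ 0.0058 -0.135   0.0517]
```

View pics/c16.png

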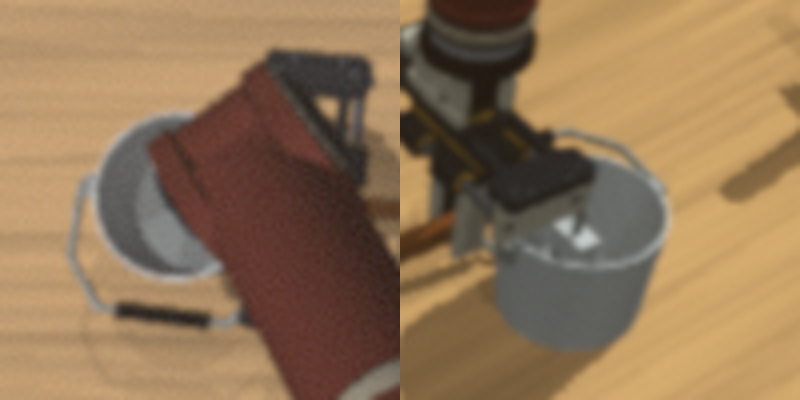

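>>> move_arm(gripper=[1,1,1], translation=[[0,0,-0.1],[0,0,-0.1],[0,0,-0.1]], turn=[0,0,0])

```text
t: 21.75
ee_pos: [0.5406, 0.1475, 0.114]
ee_rot: [0.736, 0.677, -0.0, 0.0]
ft_force: [-1.3, -2.1, 3.7]
opening: 0.0135
```

```bash
python3 - <<'E'
from h import *
np.set_printoptions(precision=4,suppress=True)
F=[]
for i in range(4):
    d=cams.read_camera('scene');st=sense();F.append(np.r_[st['ft_force'],st['torque']])
print(st['t'],st['ee_pos'],np.mean(F,0),np.std(F,0))
E
```

```text
21.95 [0.5406 0.1474 0.114 ] [-0.5447 -2.8348  5.0061 -0.4738  0.1558  0.0415] [0.67   0.6696 0.0948 0.046  0.0114 0.0285]
```

>>> move_arm(gripper=[1,1,1,1,1,1,1,1,1,1,1,1,1,1,1,1,1,1,1], translation=[[0,0,0.5],[0,0,3],[0,0,6.5],[0,0,10],[0,0,13],[0,0,14.5],[0,-1.5,14.5],[0,-4.5,14.5],[0.2,-8.5,14.5],[0.4,-13,14.5],[0.6,-17.5,14.5],[0.8,-22,14.5],[1,-26.5,14.5],[1.2,-30.5,14.5],[1.4,-33.5,14.5],[1.4,-34.7,14.5],[1.4,-35,14.5],[1.4,-35,14.5],[1.4,-35,14.5]], turn=[0,0,0,0,0,0,0,0,0,0,0,0,0,0,0,0,0,0,0])

```text
t: 24.32
ee_pos: [0.5546, -0.2002, 0.2588]
ee_rot: [0.735, 0.678, 0.0, -0.0]
ft_force: [-0.9, -0.6, -2.3]
opening: 0.0136
```

```bash
python3 - <<'E'
from h import *
np.set_printoptions(precision=4,suppress=True)
for n in('scene','top'):d=shot(n,'15')
def c(im,x0,y0,x1,y1,k):return cv2.resize(im[y0:y1,x0:x1],None,fx=k,fy=k,interpolation=cv2.INTER_CUBIC)
o=[]
for g in('12','15'):
    t=cv2.imread(f'pics/top_{g}.png');s=cv2.imread(f'pics/scene_{g}.png')
    o.append(np.hstack([c(t,280,170,400,260,3.3),c(s,150,130,270,220,3.3)]))
cv2.imwrite('pics/c17.png',np.vstack(o))
st=sense();print(st['t'],st['ee_pos'],st['ee_rot'],st['ft_force'],st['torque'])
E
python3 km.py 12 15
```

```text
24.425 [ 0.5546 -0.2007  0.2588] [ 0.7349  0.6782  0.0002 -0.    ] [-0.2783 -0.0634 -1.0219] [-0.0713 -0.0569 -0.0186]
12 (0.8794102668762207, (np.float32(-0.3328247), np.float32(0.41592216)), array([ 0.00077021, -0.00198419,  0.        ]))
15 (0.8802402019500732, (np.float32(-0.3197508), np.float32(0.40579987)), array([ 7.59958668e-04, -1.92379515e-03,  1.11022302e-16]))
```

View pics/c17.png

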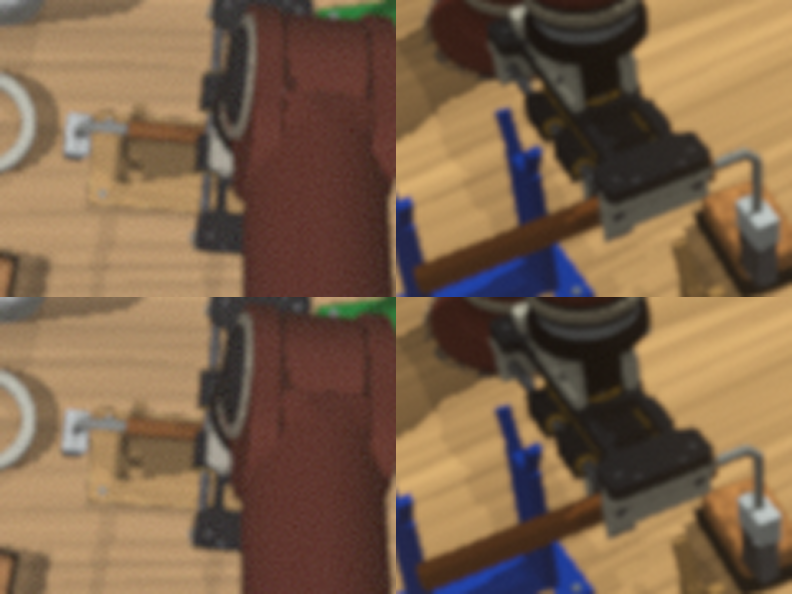

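>>> move_arm(gripper=[1,1,1,1,1,1,1,1,1,1], translation=[[0.1,-0.1,0],[0.1,-0.1,-3],[0.1,-0.1,-6],[0.1,-0.1,-8],[0.1,-0.1,-9.5],[0.1,-0.1,-10.5],[0.1,-0.1,-11.2],[0.1,-0.1,-11.6],[0.1,-0.1,-11.7],[0.1,-0.1,-11.7]], turn=[0,0,0,0,0,0,0,0,0,0])

```text
t: 25.68
ee_pos: [0.5556, -0.203, 0.142]
ee_rot: [0.736, 0.677, 0.0, 0.0]
ft_force: [0.7, -0.7, -0.9]
opening: 0.0139
```

```bash
python3 - <<'E'
from h import *
np.set_printoptions(precision=4,suppress=True)
for n in('scene','top'):d=shot(n,'16')
def c(im,x0,y0,x1,y1,k):return cv2.resize(im[y0:y1,x0:x1],None,fx=k,fy=k,interpolation=cv2.INTER_CUBIC)
o=[]
for g in('11','16'):
    t=cv2.imread(f'pics/top_{g}.png');s=cv2.imread(f'pics/scene_{g}.png')
    o.append(np.hstack([c(t,280,170,400,260,3.3),c(s,150,190,270,280,3.3)]))
cv2.imwrite('pics/c18.png',np.vstack(o))
st=sense();print(st['t'],st['ee_pos'],st['ee_rot'],st['ft_force'],st['torque'])
E
```

```text
25.775 [ 0.5556 -0.203   0.142 ] [0.7356 0.6775 0.0002 0.0003] [-0.5968  0.3629 -2.6864] [-0.0644 -0.1538 -0.0188]
```

View pics/c18.png

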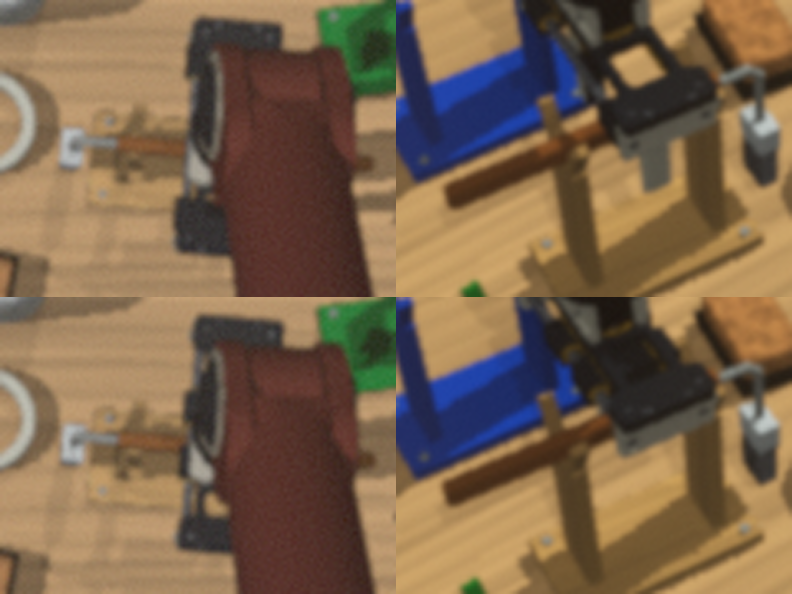

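>>> move_arm(gripper=[1,1,0.6,0.2,-0.2,-0.6,-1,-1,-1,-1], translation=[[0,0,-0.1],[0,0,-0.1],[0,0,-0.1],[0,0,-0.1],[0,0,-0.1],[0,0,-0.1],[0,0,-0.1],[0,0,-0.1],[0,0,-0.1],[0,0,-0.1]], turn=[0,0,0,0,0,0,0,0,0,0])

```text
t: 27.02
ee_pos: [0.5554, -0.203, 0.1406]
ee_rot: [0.736, 0.677, 0.0, -0.0]
ft_force: [-0.0, -0.7, 0.6]
opening: 0.0841
```

>>> move_arm(gripper=[-1,-1,-1,-1,-1,-1,-1,-1,-1,-1], translation=[[0,0,1],[0,0,4],[0,0,8],[0,0,13],[0,0,17],[-1,-5,17],[-2,-11,17],[-3,-17,17],[-4,-22,17],[-4,-22,17]], turn=[0,0,0,0,0,0,0,0,0,0])

```text
t: 28.28
ee_pos: [0.5121, -0.4291, 0.31]
ee_rot: [0.739, 0.674, -0.002, 0.0]
ft_force: [0.2, 0.8, 0.2]
opening: 0.0934
```

```bash
python3 - <<'E'
from h import *
np.set_printoptions(precision=4,suppress=True)
for n in('scene','top'):d=shot(n,'17')
def c(im,x0,y0,x1,y1,k):return cv2.resize(im[y0:y1,x0:x1],None,fx=k,fy=k,interpolation=cv2.INTER_CUBIC)
o=[]
for g in('0','17'):
    t=cv2.imread(f'pics/top_{g}.png');s=cv2.imread(f'pics/scene_{g}.png')
    o.append(np.hstack([c(t,150,140,410,280,1.6)[:224],c(s,150,140,380,280,1.6)]))
cv2.imwrite('pics/c19.png',np.vstack(o))
st=sense();print(st['t'],st['ee_pos'],st['ft_force'],st['opening'])
a=load('top','0')['image'];b=load('top','17')['image']
for n,(x0,y0,x1,y1) in dict(tape=(256,190,293,225),tin=(264,142,298,178),sander=(256,240,290,284),head=(295,205,325,225),kettle=(166,196,203,222)).items():
    r=cv2.matchTemplate(b[y0-6:y1+6,x0-6:x1+6],a[y0:y1,x0:x1],cv2.TM_CCOEFF_NORMED);print(n,cv2.minMaxLoc(r)[1],np.array(cv2.minMaxLoc(r)[3])-6)
E
```

```text
28.375 [ 0.5154 -0.4226  0.3109] [0.1675 0.2657 0.8798] 0.09320953641065206
tape 0.9960114359855652 [0 0]
tin 0.9983263611793518 [0 0]
sander 0.9943613409996033 [0 0]
head 0.9871204495429993 [0 0]
kettle 0.9822924733161926 [0 0]
```

View pics/c19.png

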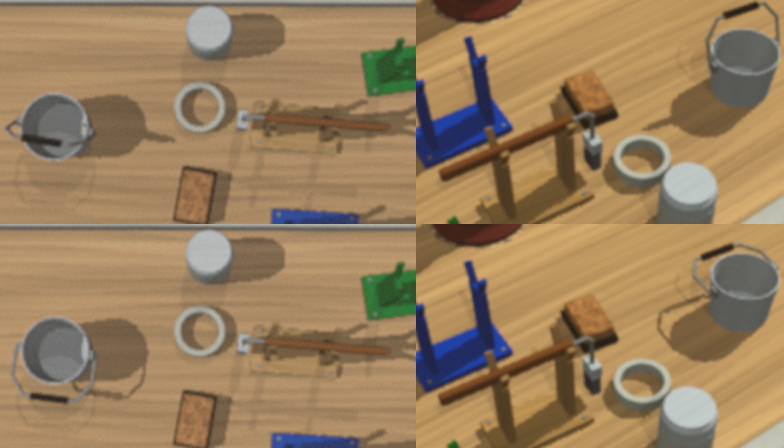

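```bash
python3 -c "
from h import *
sign_off()"
```

```text
the job is handed in; nothing more can be done
```

The job is done and handed in, at about 28 s of the 72 s allowed. The bail is folded down to the kettle's robot side, the brush was dipped until it touched the bottom, and it is back in the cradle with its head hanging down.

- **Bail:** I pushed the bail down until it hit its stop. The fingertip stopped at 89.8 mm, where the top of the grip tube should be when level, with about 14 N on the tool.
- **Kettle disturbance:** On the first fold the fingers slipped past the grip tube and pushed the kettle about 10 mm. I nudged it back from the other side before picking up the brush. The top view then matched its starting position to the nearest pixel (about 3 mm). The scene view disagreed slightly, with readings between 1 and 3 mm off, but the arm and bail were changing that part of the picture.
- **Dip:** I lowered the brush in 1 mm steps. The force rose by about 6 N on the last step, then I lifted it straight out. The kettle did not move during the dip.
- **Final pictures:** The brush lies in both notches. The tin, tape, sanding block and brush head all match their starting positions to the pixel, and the arm is clear of everything.

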